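# Open the safety-capped tablet bottle for the next dose

### The arm

A 6-joint arm with a two-finger parallel gripper is mounted at the origin on the work surface. World frame = base frame: x ahead of the robot, y to its left, z up, the work surface at z = 0. Lengths are in mm, angles in rad, forces in N, time in s.
With the tool pointing down it reaches from about 300 to 775 mm from the base axis. Payload 14.6 kg.
Tool frame: the origin (TCP) lies at the very end of the fingers, on their centre line; the grasp point (between the pads) lies 19 mm behind it (pinch_z is the distance from the TCP to the grasp point, in mm); z points along the fingers, y is the line along which they close (so a half turn about z gives the same grasp; the last joint's range is limited). The gripper opens to 94 mm and grips with 3 to 60 N. Pads are 16 mm wide; open, the fingers measure 119 mm over their backs; the gripper's body (75 mm by 177 mm) begins 78 mm behind the grasp point.
Start: joints at [-1.319, 0.3, 1.521, -0, 1.321, -0.067], TCP at [172.378, -522.279, 205.446] pointing down, gripper open.
Joint ranges: [-3.03, 3.03], [-0.79, 2.21], [0.23, 2.52], [-1.04, 4.18], [0, 3.07], [-2.55, 2.55]. Speed limits (rad/s): [2.22, 2.22, 2.57, 3.14, 3.14, 3.14].

### API

Orientations are given as a unit quaternion [w, x, y, z].
In Python, from station import read_state, get_image, get_calibration, sign_off, boxes_of, trace, pinch_z gives the robot as it stands.
- The arm moves only by the tool drive_tool, never from a script. Its argument "steps" is one flat list of numbers, 4 for each row, row after row: the shift along the tool's x, y, z in mm, then the turn about the tool's z in rad. A call has 1 to 20 rows; each row shifts and turns the commanded pose from where the row before left it, along the tool's axes as they then stand; what a row does not reach is not made up. A row lasts 1/10 s, in which the tool goes at most 50 mm and 8.59 degrees, less where a joint would pass 70% of its speed; a pose out of reach is approached as far as the arm can. A call is refused whole if a number of a shift passes 50 or a number of a turn 0.15, either way. A call with a gripper value outside its range is refused whole. "grip" is the opening, from 0 (shut) to 1 (fully open), set as the call begins (left out, the last holds). The fingers move at their own pace and stop on an object; the grip force is fixed at half the most. Time passes only in rows, so rows that do not move let the fingers close. It gives the time, the measured TCP pose, the force, the opening and the grip force at its end, in the units of the state.
- read_state(): the state, without advancing time (a new reading comes with each control period).
- get_image(name): name is "scene" or "top" or "wrist"; returns (picture, depth): 384x512x3 uint8, red, green, blue; 384x512 float32, mm along the optical axis (not along the pixel's ray), 0 where there is no reading.
- get_calibration(name): a dict with "fovy" (degrees; the focal length in pixels is half the picture's height over the tangent of half this angle, whatever the lens; pixels are square), "cx", "cy" (the principal point, pixels), "T" (4x4, takes a point from camera to world coordinates). Camera axes: x right, y down, z forward; pixel columns grow to the right and rows downward; lengths in mm; the calibration is good to about 2 mm. A picture is of the moment at which its call begins: read the wrist's pose just before it. get_calibration takes no time and is no camera call; for the wrist camera it gives the pose at the moment of the call.
- sign_off(): hands the job in; it is judged then, once.
Trained networks look in the newest picture that a camera, given by its name, has taken for a name from the list of things; names that differ only in an ending like _2 or _b are one class to them, and where a whole thing is asked for, a point or a joint stands for the part that bears it (a point fixed in the world has none). Each returns a list of dicts, best first, with "confidence" (0 to 1); they miss things now and then, are a little off and sometimes report something else, mostly with a low value. They report only what shows in the picture. A call takes as long as a camera call. They do not tell look-alikes from the thing itself.
- boxes_of(camera, target): "position" ([column, row] in pixels, amid what is visible of it).
- trace(camera, target): "mask" (384x512 bool, what is visible of it) and "position" ([column, row] in pixels, amid what is visible of it).
The state is a dict: "clock": time; "qpos": joint angles; "joint_vel": joint speeds; "tau": joint torques, N m; "tcp_pos": TCP position; "tcp_rot": TCP orientation; "contact_force": force on the tool from outside, world axes, zero at the start; "moment": the same for the moment, N m; "finger_gap": finger opening in mm; "gripper_force": force on a finger pad.
Only numpy, scipy, OpenCV 4.12 (cv2) and the standard library are available. Lean on these libraries where they do the work, as an engineer would, in place of code of your own. Each camera call takes 0.05 s, during which the arm holds its last target. There are 200 camera calls.

### The job

Get ready to count out tablets in the first-aid room: lift the little steel pail up and off its hook and stand it upright on the yellow round pad, without dropping it, and let go of it. Then open the white tablet bottle that is clamped in its holder: press its red push-and-turn safety cap down, keep it down while twisting it anticlockwise until it is free, and lift it off. Finish while still holding the cap in the gripper, level and well clear (a few centimetres) above the bottle's mouth; leave the other things on the table where they are.

Things in the scene. Friction and masses are not known exactly. Their poses are not given: they have to be found in the camera images.
- pail: small open steel pail, 48 mm across, 50 mm tall, 60 to 130 g, with a rigid arch handle: two upright straps 12 mm wide (x), 4 mm thick, outer faces 56 mm apart (along y), joined by a flat top strap up to 104 mm. Arch opening above the rim 50 mm high, 48 mm wide. Origin: centre of underside, z up, y along the top strap. It hangs with its underside 66 mm above the table
- pail_handle (a point): centre of the upper face of the handle's top strap, 104 mm above the pail's underside. The strap lies across the hook arm, square to it within 7 degrees. The handle can be gripped from above over the outer faces of its two upright straps (56 mm)
- hook: fixed white stand: foot 86 mm across, 12 mm high, and post 14 mm thick, 182 mm tall, both centred 80 mm from the origin along its +x; from the post a level round steel arm, 8 mm thick, runs along its -x to 18 mm past the origin, then an upturned tip. Origin: on the table, below where the pail hangs (within 10 mm along x); its +x points away from the robot, within 23 degrees of world x
- hook_tip (a point): top of the hook's upturned end: 25 mm from the hook's origin along its -x, 180 mm above the table, 14 mm above the arm's upper side. Raise the pail 18 to 42 mm to pass the tip along the hook's -x; the tip reaches 29 mm from the origin, so the strap is clear once its centre is over 36 mm from the hook's origin along -x
- pad: fixed yellow round pad, 116 mm across, 4 mm high, flat on the table; origin: centre of its underside. The pail belongs on it, anywhere wholly on it
- bottle: white round tablet bottle, 66 mm across, held fast (cannot move or turn) in a fixed grey holder, base 90 x 90 mm, 8 mm high, with four thin steel posts 53 mm tall. Body straight up to 66 mm, then a shoulder narrowing to 48 mm across at 78 mm, neck 44 mm at most. Origin: on the table on the bottle's axis, z up; x is the locked cap's x direction
- bottle_mouth (a point): centre of the bottle's open mouth, on its axis, 109.5 mm above the table; outer width 33 mm
- cap: red round push-and-turn safety cap, 52 mm across, 30 mm tall, 45 g, two white anticlockwise arrows on top. Origin: centre of its lower edge, 92 mm above the table while locked, z up. Grip anywhere round its side; the bottle's shoulder lies 14 mm below its lower edge (48 mm across there, 66 mm across 26 mm below). Locked, it turns only about 5 degrees and lifts 0.5 mm
- jar: bystander: amber jar with white lid, 52 mm across, 85 mm tall; origin under its centre
- gauze: bystander: roll of gauze standing on end, 60 mm across, 45 mm tall; origin under its centre
- phone: bystander: black phone lying flat, 72 x 150 x 9 mm; origin under its centre
- kit: bystander: small red case, 60 x 110 x 30 mm; origin under its centre
- pencup: bystander: blue pen cup, 72 mm across, 90 mm tall, pens up to 140 mm; origin under its centre
- hook_seat (a point): the hanging point: on the hook arm's upper side, straight above the hook's origin, 166 mm above the table
- cap_top (a point): centre of the cap's top, 122 mm above the table while locked. A spring holds the cap up: 4 N to begin, 6.5 N for 2.7 mm, 9 N for the full 5.5 mm to a stop. Held 2.7 mm or more down (4 to 5 is best) it turns anticlockwise seen from above; from 60 to 82 degrees of turn (70 is best, stop at about 83) it is free to lift straight up, 20 mm to clear the mouth
Things that resemble listed ones, but are neither listed nor needed, are in the scene too. What is shaped like the pail but purple is not meant.

How it is judged (in metres and radians):
On the way, in this order (a step that is already met when the one before it is completed fails the run):
1. the pail is held in the gripper, lifted off the hook and away from it (contact force between the fingers and pail above 0.3 N and contact force between pail and hook below 0.02 N and distance between pail_handle and hook_seat above 0.06 m and height (world z) of pail above 0.03 m), for 0.05 s.
2. the pail stands upright on the pad and has been let go (horizontal distance between pail and pad below 0.034 m and angle between pail's own z axis and vertical below 0.1 rad and z of pail in the frame of pad below 0.008 m and contact force between pail and pad above 0.3 N and contact force between pail and the arm below 0.05 N and contact force between pail and the fingers below 0.05 N and linear speed of pail below 0.03 m/s), for 0.2 s.
3. the gripper presses the still locked cap down (z of cap in the frame of bottle below 0.0897 m and angle between the x axis of cap and the x axis of bottle, either way round below 0.3 rad and contact force between cap and the fingers above 2 N), for 0.05 s.
4. the cap has been twisted to where it comes free, while still down on the bottle (angle between the x axis of cap and the x axis of bottle, either way round above 0.95 rad and z of cap in the frame of bottle below 0.094 m and contact force between cap and the fingers above 0.5 N), for 0.05 s.
At the end, for the whole second after the job is handed in: Pail released, at rest and upright (6 deg) on the pad, centres within 34 mm. Cap held still by the fingers, not touching the bottle, within 17 deg of level, its lower edge 15 to 200 mm above the bottle's mouth, its centre within 40 mm of the bottle's axis (all of step 2 and z of cap in the frame of bottle_mouth between 0.015 and 0.2 m and horizontal distance between cap and bottle_mouth below 0.04 m and angle between cap's own z axis and vertical below 0.3 rad and contact force between cap and the fingers above 1 N and contact force between cap and bottle below 0.02 N and linear speed of cap below 0.03 m/s); the arm keeps its last pose, push and grip.
It fails at once if a bystander on the table is moved more than 25 mm (distance of any of jar, gauze, phone, kit, pencup from where it was at the start of the episode above 0.025 m).
It fails at once if the pail is dropped (contact force between pail and the arm below 0.02 N and contact force between pail and the fingers below 0.02 N and linear speed of pail above 0.65 m/s).
It also fails if it takes over 58 s, if anything falls off the work surface, if the arm or the gripper's body presses on something with over 40 N, if the wrist force passes 120 N, or if a joint passes its speed limit or range.

## Working session

There is one attempt and no reset: what is moved stays moved. The work goes in short steps, Python scripts to look and compute and a tool call to move; the robot and the scene stay as the last step left them, time stands still between calls to the robot, and variables do not carry over. Pictures are saved under pics/ and viewed, at most 10 in all, crops included, and the job is handed in when it is done.

Besides the shell and the picture viewer there is one more tool, called as a command line: name --argument value ..., lists and objects as JSON in quotes. drive_tool: Moves the arm, as the interface text tells. Its arguments: {"type":"object","properties":{"steps":{"type":"array","items":{"type":"number"}},"grip":{"type":"number"}},"required":["steps"]}

```bash
mkdir -p pics; cat > h.py <<'E'
import numpy as np, cv2
from station import *
def K(c):
    return 192/np.tan(np.radians(c["fovy"])/2)
def cloud(name,depth):
    c=get_calibration(name);f=K(c)
    v,u=np.mgrid[0:384,0:512]
    p=np.stack([(u-c["cx"])/f*depth,(v-c["cy"])/f*depth,depth],-1)
    T=np.array(c["T"]);return p@T[:3,:3].T+T[:3,3]
E
python3 - <<'E'
from h import *
ims=[]
for n in ["scene","top"]:
    im,d=get_image(n);P=cloud(n,d);np.savez(f"/tmp/{n}.npz",im=im,P=P,d=d);ims.append(im)
    for t in ["pail","hook","pad","bottle","cap","jar","gauze","phone","kit","pencup"]:
        for r in trace(n,t)[:3]:
            m=r["mask"]&(d>0);q=P[m]
            if len(q): print(n,t,round(r["confidence"],2),np.round(r["position"]),np.round(np.median(q,0)),np.round(np.percentile(q,2,0)),np.round(np.percentile(q,98,0)))
cv2.imwrite("pics/a.png",ims[0][:,:,::-1]);cv2.imwrite("pics/b.png",ims[1][:,:,::-1])
s=read_state();print(s["clock"],s["tcp_pos"],s["tcp_rot"],pinch_z)
E
```

```text
scene pail 0.82 [348. 193.] [568. 299.  39.] [528. 285.   6.] [579. 328. 105.]
scene pail 0.7 [348. 214.] [655. 283.  43.] [583. 259.   0.] [674. 324. 106.]
scene pail 0.53 [311. 194.] [581. 167. 103.] [429. 145.  -2.] [606. 220. 170.]
scene hook 0.9 [314. 232.] [664. 158.  12.] [602. 121.   3.] [701. 195. 177.]
scene pad 0.7 [250. 210.] [530. -17.   3.] [476. -68.  -1.] [580.  34.   8.]
scene bottle 0.72 [259. 182.] [391.  42.   8.] [352. -28.   2.] [427. 115.  13.]
scene bottle 0.61 [180. 235.] [ 620. -252.   31.] [ 562. -298.   -0.] [ 637. -212.   81.]
scene cap 0.57 [173. 217.] [ 603. -254.  120.] [ 570. -278.   91.] [ 618. -230.  125.]
scene jar 0.64 [378. 185.] [552. 406.  57.] [520. 389.   8.] [564. 431.  87.]
scene gauze 0.67 [261. 261.] [758. -25.  41.] [722. -50.   4.] [776.   3.  48.]
scene phone 0.88 [257. 183.] [393.  41.   8.] [353. -27.   1.] [427. 114.  12.]
scene phone 0.61 [309. 194.] [584. 167. 105.] [557. 145.  65.] [606. 198. 171.]
scene kit 0.77 [167. 186.] [ 363. -281.   27.] [ 284. -336.   -2.] [ 390. -223.   33.]
scene pencup 0.85 [110. 216.] [ 527. -465.   6
[... 588 characters left out ...]
231.  130.]
top jar 0.71 [139. 192.] [538. 403.  82.] [518. 388.  27.] [558. 431.  92.]
top gauze 0.51 [255. 132.] [746. -22.  44.] [720. -48.  13.] [775.   5.  53.]
top phone 0.59 [235. 230.] [390.  42.   9.] [352. -29.  -3.] [427. 113.  17.]
top phone 0.2 [310. 180.] [ 578. -232.   13.] [ 552. -296.   -1.] [ 639. -210.  107.]
top kit 0.91 [325. 238.] [ 353. -277.   30.] [ 318. -333.    4.] [ 387. -226.   39.]
top pencup 0.89 [375. 198.] [ 509. -476.   52.] [ 477. -503.   -0.] [ 541. -435.  132.]
top pencup 0.33 [205. 158.] [654. 157.  13.] [570. 119.  -2.] [700. 196. 179.]
1.1 [ 172.37239938 -522.28590181  205.44138071] [ 1.55308811e-06  9.87321342e-01  1.58734266e-01 -4.37842848e-06] 18.8
```

```bash
python3 - <<'E'
from h import *
a=np.load("/tmp/scene.npz");b=np.load("/tmp/top.npz")
A=cv2.resize(a["im"][130:290,80:400],(800,400),interpolation=cv2.INTER_CUBIC)
B=cv2.resize(b["im"][110:260,120:420],(800,400),interpolation=cv2.INTER_CUBIC)
cv2.imwrite("pics/a2.png",A[:,:,::-1]);cv2.imwrite("pics/b2.png",B[:,:,::-1])
P=b["P"].reshape(-1,3)
# hook: foot & arm
m=(P[:,2]>158)&(P[:,2]<195)&(P[:,0]>520)&(P[:,0]<720)&(P[:,1]>100)&(P[:,1]<230)
q=P[m];q=q[np.argsort(q[:,0])];print(np.round(q[::max(1,len(q)//40)]).astype(int).tolist())
E
```

```text
[[556, 175, 178], [559, 172, 178], [563, 176, 173], [570, 173, 170], [573, 148, 172], [574, 146, 164], [574, 177, 164], [577, 169, 173], [577, 166, 168], [578, 174, 160], [580, 148, 172], [580, 169, 170], [580, 173, 168], [581, 180, 165], [584, 162, 170], [584, 189, 172], [584, 149, 165], [584, 187, 167], [585, 194, 163], [587, 172, 172], [587, 162, 169], [588, 180, 167], [590, 179, 176], [591, 190, 171], [591, 183, 165], [594, 196, 171], [595, 170, 165], [598, 166, 164], [602, 167, 160], [608, 166, 170], [612, 166, 167], [615, 170, 164], [622, 166, 165], [626, 166, 166], [632, 162, 170], [636, 163, 167], [640, 163, 164], [643, 163, 166], [650, 159, 167], [654, 160, 161], [657, 156, 165], [658, 161, 179], [661, 164, 187], [662, 158, 179], [665, 164, 182]]
```

View pics/a2.png

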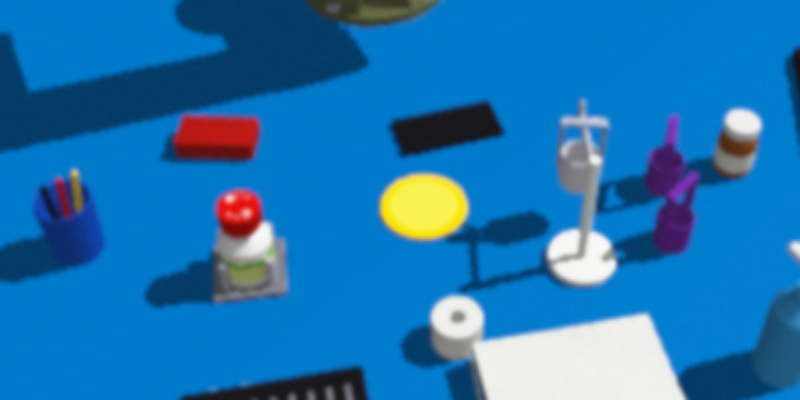

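View pics/b2.png

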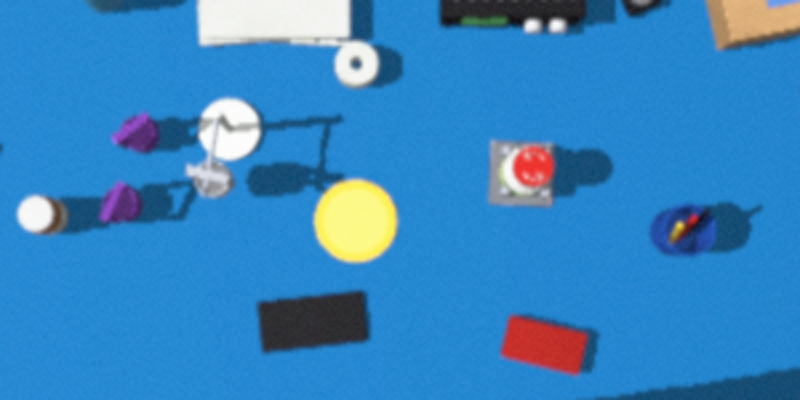

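The steel pail hangs on the white hook, at scene (311,194) and top (201,178). The look-alikes at scene (348,193) and (348,214) are purple and stand on the table. The pail on the hook is therefore the one meant, and I'll confirm it from close by. The bottle with the red cap is at top (318,170) and the yellow pad at (250,193).

```bash
cat >> h.py <<'E'
from scipy.spatial.transform import Rotation as R
def tool():
    s=read_state();q=s["tcp_rot"];r=R.from_quat([q[1],q[2],q[3],q[0]]).as_matrix()
    return np.array(s["tcp_pos"]),r,s
def go(x,y,z,phi=None):
    p,r,s=tool();ph=np.degrees(np.arctan2(r[1,0],r[0,0]))
    phi=ph if phi is None else phi
    t=(ph-phi+90)%180-90
    f=np.radians(ph-t);X=np.array([np.cos(f),np.sin(f),0]);Y=np.array([np.sin(f),-np.cos(f),0])
    d=np.array([x,y,z])-p
    print("phi",ph.round(1),"turn",np.radians(t).round(3),"then shift",np.round([d@X,d@Y,-d[2]],1),"j6",round(s["qpos"][5],2))
E
python3 - <<'E'
from h import *
c=get_calibration("wrist");p,r,s=tool();T=np.array(c["T"])
print((r.T@(T[:3,3]-p)).round(),(r.T@T[:3,:3]).round(2),c["fovy"])
go(510,168,290,-10)
E
```

```text
[  79.   -1. -180.] [[-0.   -0.96 -0.27]
 [ 1.   -0.    0.  ]
 [-0.   -0.27  0.96]] 66.2750229175068
phi 18.3 turn 0.493 then shift [ 212.6 -738.4  -84.6] j6 -0.07
```

drive_tool --steps '[0, 0, -24, 0.123, 0, 0, -24, 0.123, 0, 0, -24, 0.123, 0, 0, -24, 0.123, 17, -45, 0, 0, 17, -45, 0, 0, 17, -45, 0, 0, 17, -45, 0, 0, 17, -45, 0, 0, 17, -45, 0, 0, 17, -45, 0, 0, 17, -45, 0, 0, 17, -45, 0, 0, 17, -45, 0, 0, 17, -45, 0, 0, 17, -45, 0, 0, 17, -45, 0, 0, 17, -45, 0, 0, 17, -45, 0, 0, 17, -45, 0, 0]' --grip 1

```text
clock: 3.1
tcp_pos: [565.0, 142.1, 301.5]
tcp_rot: [-0.0, 0.996, -0.086, 0.0]
contact_force: [0.6, -0.4, 0.3]
finger_gap: 94.1
gripper_force: 0.0
```

drive_tool --steps '[0, 0, 0, 0, 0, 0, 0, 0]'

```text
clock: 3.3
tcp_pos: [564.4, 140.6, 300.7]
tcp_rot: [0.0, 0.996, -0.086, -0.001]
contact_force: [-0.5, -1.1, -0.5]
finger_gap: 94.1
gripper_force: 0.0
```

```bash
python3 - <<'E'
from h import *
p,r,s=tool();print(p.round(),s["clock"]);go(575,165,300,-10)
im,d=get_image("wrist");P=cloud("wrist",d);np.savez("/tmp/w1.npz",im=im,P=P)
for t in ["pail","hook"]:
    for o in trace("wrist",t)[:2]:
        q=P[o["mask"]&(d>0)];print(t,o["confidence"],np.round(o["position"]),np.round(np.median(q,0)))
q=P.reshape(-1,3)
f=q[(abs(q[:,2]-9)<6)&(np.hypot(q[:,0]-655,q[:,1]-157)<60)]
print("foot",len(f),f.min(0) if len(f) else 0,f.max(0) if len(f) else 0)
for lo,hi in((173,190),(162,173),(150,162)):
    k=q[(q[:,2]>lo)&(q[:,2]<hi)&(abs(q[:,0]-600)<90)&(abs(q[:,1]-165)<50)];print(lo,len(k));k=k[np.argsort(k[:,0])];print(np.round(k[::max(1,len(k)//30)]).astype(int).tolist())
cv2.imwrite("pics/w1.png",im[:,:,::-1])
E
```

```text
[564. 141. 301.] 3.3
phi -9.8 turn 0.003 then shift [  6.2 -25.9   0.7] j6 1.92
pail 0.83 [148. 126.] [648. 285.  50.]
pail 0.82 [231. 169.] [583. 170. 119.]
hook 0.66 [234. 107.] [653. 160.  13.]
foot 2104 [600.72153303 108.203107     3.0245768 ] [711.89321275 206.52666327  14.95305253]
173 241
[[552, 178, 178], [555, 176, 180], [556, 180, 179], [557, 180, 177], [558, 177, 179], [559, 175, 180], [560, 174, 175], [561, 178, 173], [653, 158, 182], [654, 158, 182], [654, 163, 183], [655, 155, 176], [656, 165, 183], [656, 157, 182], [657, 155, 182], [657, 157, 184], [658, 160, 182], [658, 158, 183], [659, 153, 173], [659, 164, 182], [660, 161, 182], [660, 154, 182], [661, 167, 182], [661, 164, 183], [662, 157, 182], [662, 165, 182], [663, 163, 182], [663, 161, 183], [664, 160, 184], [665, 159, 183], [666, 159, 183]]
162 1175
[[557, 173, 172], [565, 177, 166], [570, 151, 170], [573, 176, 167], [575, 177, 165], [576, 173, 170], [578, 148, 170], [579, 185, 171], [580, 147, 171], [581, 146, 165], [582, 178, 169], [583, 194, 171], [584, 169, 170], [585, 167, 171], [586, 200, 170], [587, 195,
[... 181 characters left out ...]
, 168, 165], [638, 161, 167], [644, 164, 165], [649, 158, 165], [656, 154, 168]]
150 36
[[576, 145, 154], [580, 144, 161], [580, 144, 157], [580, 144, 152], [580, 146, 152], [581, 147, 153], [581, 145, 160], [581, 146, 160], [581, 148, 159], [581, 148, 154], [591, 195, 156], [592, 195, 155], [592, 195, 161], [592, 195, 152], [593, 195, 159], [593, 196, 154], [593, 196, 161], [593, 197, 156], [593, 197, 162], [594, 198, 156], [653, 157, 155], [654, 156, 161], [654, 156, 152], [654, 155, 161], [655, 155, 151], [655, 154, 156], [656, 154, 158], [657, 154, 161], [658, 153, 161], [658, 153, 151], [659, 153, 160], [660, 153, 157], [661, 153, 153], [662, 154, 157], [664, 155, 158], [665, 155, 157]]
```

View pics/w1.png

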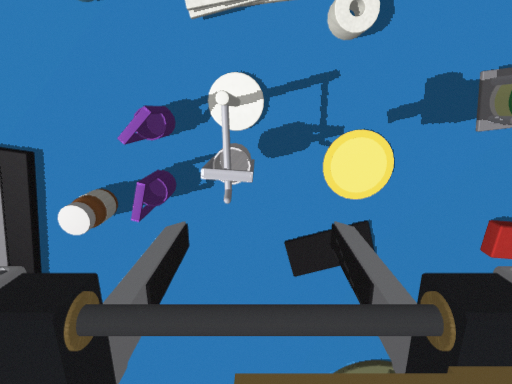

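The picture shows the steel pail hanging on the hook, with its strap at (228,174), the hook tip at (228,200) and the post at (222,97). The purple look-alikes stand at (150,125) and (153,193). Next I'll work out the strap's direction.

```bash
python3 - <<'E'
from h import *
P=np.load("/tmp/w1.npz")["P"].reshape(-1,3)
h=np.radians(-9.2);X=np.array([np.cos(h),np.sin(h)]);Y=np.array([-X[1],X[0]])
o=np.array([660,160.])-80*X;print("origin",o)
L=np.c_[(P[:,:2]-o)@X,(P[:,:2]-o)@Y]
m=(P[:,2]>163)&(P[:,2]<176)&(abs(L[:,1])>8)&(abs(L[:,1])<40)&(abs(L[:,0])<25)
q=P[m][:,:2];print(len(q),cv2.minAreaRect(q.astype(np.float32)))
c=q.mean(0);w,v=np.linalg.eigh(np.cov((q-c).T));a=np.degrees(np.arctan2(*v[::-1,1]))%180
# ends along strap
t=(q-c)@v[:,1];mid=c+v[:,1]*(np.percentile(t,1)+np.percentile(t,99))/2
print("strap angle",a,"phi",a-90,"mid",mid,"len",np.ptp(np.percentile(t,[1,99])),"local",(mid-o)@X,(mid-o)@Y)
go(mid[0],mid[1],230,a-90)
E
```

```text
origin [581.02909879 172.79049502]
424 ((581.303466796875, 172.68678283691406), (55.903934478759766, 12.349056243896484), 75.92472076416016)
strap angle 75.91003387942975 phi -14.089966120570253 mid [581.78223627 172.71113776] len 55.075109270385894 local 0.7561370459043574 0.04207609417672642
phi -10.0 turn 0.072 then shift [  8.9 -36.9  71.9] j6 1.92
```

drive_tool --steps '[0, 0, 0, 0.072, 4.5, -18.5, 0, 0, 4.5, -18.5, 0, 0, 0, 0, 36, 0, 0, 0, 36, 0, 0, 0, 0, 0]'

```text
clock: 4.05
tcp_pos: [580.4, 172.4, 225.6]
tcp_rot: [0.001, 0.992, -0.123, -0.003]
contact_force: [0.4, -1.2, 0.6]
finger_gap: 93.8
gripper_force: 0.0
```

```bash
python3 - <<'E'
from h import *
go(581.8,172.7,137,-14)
E
```

```text
phi -14.1 turn -0.002 then shift [ 1.3 -0.6 88.6] j6 2.05
```

drive_tool --steps '[1, 0, 30, 0, 0, 0, 30, 0, 0, 0, 20, 0, 0, 0, 8, 0, 0, 0, 0, 0, 0, 0, 0, 0]'

```text
clock: 4.65
tcp_pos: [583.9, 173.4, 143.6]
tcp_rot: [-0.0, 0.992, -0.122, 0.001]
contact_force: [0.9, -0.8, 0.1]
finger_gap: 94.0
gripper_force: 0.0
```

drive_tool --steps '[0, 0, 0, 0, 0, 0, 0, 0, 0, 0, 0, 0, 0, 0, 0, 0, 0, 0, 0, 0]' --grip 0.1

```text
clock: 5.15
tcp_pos: [583.1, 173.6, 141.5]
tcp_rot: [-0.0, 0.992, -0.122, 0.0]
contact_force: [-0.5, -0.4, -0.6]
finger_gap: 57.3
gripper_force: 0.0
```

drive_tool --steps '[0, 0, 0, 0, 0, 0, 0, 0, 0, 0, 0, 0]'

```text
clock: 5.45
tcp_pos: [583.1, 173.6, 141.5]
tcp_rot: [-0.0, 0.992, -0.122, 0.0]
contact_force: [0.3, -0.1, 0.2]
finger_gap: 55.8
gripper_force: 30.0
```

drive_tool --steps '[0, 0, -5, 0, 0, 0, -10, 0, 0, 0, -10, 0, 0, 0, -5, 0, 0, 0, 0, 0, 0, 0, 0, 0]'

```text
clock: 6.05
tcp_pos: [583.0, 173.5, 171.4]
tcp_rot: [0.0, 0.992, -0.122, -0.0]
contact_force: [0.5, -0.1, -0.3]
finger_gap: 55.8
gripper_force: 30.0
```

drive_tool --steps '[-5, 0.4, 0, 0, -10, 0.8, 0, 0, -15, 1.3, 0, 0, -15, 1.3, 0, 0, -15, 1.3, 0, 0, -15, 1.3, 0, 0, -10, 0.9, 0, 0, 0, 0, 0, 0, 0, 0, 0, 0]'

```text
clock: 6.95
tcp_pos: [499.0, 187.2, 171.6]
tcp_rot: [-0.0, 0.993, -0.122, 0.0]
contact_force: [-0.4, 1.2, 0.8]
finger_gap: 55.6
gripper_force: 30.0
```

```bash
python3 - <<'E'
from h import *
P=np.load("/tmp/w1.npz");q=P["P"].reshape(-1,3);im=P["im"].reshape(-1,3).astype(int)
m=(im[:,0]>180)&(im[:,1]>170)&(im[:,2]<120)&(abs(q[:,2])<12)
c,rad=cv2.minEnclosingCircle(q[m][:,:2].astype(np.float32));print(c,rad,q[m].mean(0))
p,r,s=tool();print(s["contact_force"],s["finger_gap"])
# is pail still level in grip
im,d=get_image("wrist");cv2.imwrite("pics/w2.png",im[:,:,::-1])
go(q[m][:,0].mean(),q[m][:,1].mean(),None or p[2],-14)
E
```

```text
(527.07275390625, -17.843286514282227) 57.813541412353516 [529.93883054 -17.3601209    4.84058084]
[-0.3707841   1.22590169  0.78733047] 55.58598846659502
phi -14.1 turn -0.001 then shift [ 7.930e+01  1.909e+02 -1.000e-01] j6 2.11
```

View pics/w2.png

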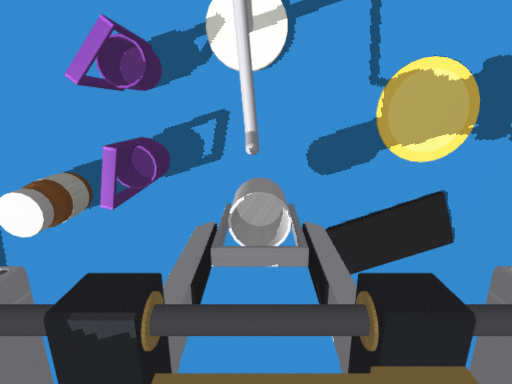

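The pail is held level and clear of the hook: its strap is at (260,257), its rim at (262,222) and the hook tip at (252,150). Next I carry it to the pad.

drive_tool --steps '[4, 10, 0, 0, 8, 20, 0, 0, 11, 26, 0, 0, 11, 26, 0, 0, 11, 26, 0, 0, 11, 26, 0, 0, 11, 26, 0, 0, 8, 20, 0, 0, 3, 11, 0, 0, 0, 0, 20, 0, 0, 0, 30, 0, 0, 0, 20, 0, 0, 0, 10, 0, 0, 0, 0, 0, 0, 0, 0, 0]'

```text
clock: 8.5
tcp_pos: [528.6, -17.2, 92.3]
tcp_rot: [-0.0, 0.992, -0.122, 0.001]
contact_force: [0.1, 0.6, -0.3]
finger_gap: 56.0
gripper_force: 30.0
```

```bash
python3 - <<'E'
from h import *
go(528,-17.7,79.5,-14)
E
```

```text
phi -14.0 turn -0.001 then shift [-0.5  0.7 12.8] j6 1.71
```

drive_tool --steps '[0, 0, 5, 0, 0, 0, 4, 0, 0, 0, 2, 0, 0, 0, 1, 0, 0, 0, 0, 0, 0, 0, 0, 0, 0, 0, 0, 0]'

```text
clock: 9.2
tcp_pos: [528.2, -17.1, 79.5]
tcp_rot: [-0.0, 0.992, -0.122, 0.0]
contact_force: [0.2, -0.3, 0.3]
finger_gap: 55.8
gripper_force: 30.0
```

drive_tool --steps '[0, 0, 0.5, 0, 0, 0, 0.5, 0, 0, 0, 0, 0, 0, 0, 0, 0]'

```text
clock: 9.6
tcp_pos: [528.4, -17.2, 79.5]
tcp_rot: [0.0, 0.992, -0.122, 0.0]
contact_force: [-4.0, 0.5, 12.9]
finger_gap: 55.5
gripper_force: 30.0
```

Contact at 79.5 mm. I ease off slightly and release.

drive_tool --steps '[0, 0, -0.6, 0, 0, 0, 0, 0]'

```text
clock: 9.8
tcp_pos: [528.3, -17.2, 79.5]
tcp_rot: [0.0, 0.992, -0.122, 0.0]
contact_force: [-2.5, -0.2, 6.7]
finger_gap: 55.7
gripper_force: 30.0
```

drive_tool --steps '[0, 0, 0, 0, 0, 0, 0, 0, 0, 0, 0, 0, 0, 0, 0, 0, 0, 0, 0, 0, 0, 0, 0, 0, 0, 0, 0, 0, 0, 0, 0, 0]' --grip 1

```text
clock: 10.6
tcp_pos: [528.1, -17.1, 79.0]
tcp_rot: [-0.0, 0.992, -0.122, -0.0]
contact_force: [-0.1, 0.5, -0.4]
finger_gap: 93.9
gripper_force: 0.0
```

drive_tool --steps '[0, 0, -10, 0, 0, 0, -20, 0, 0, 0, -40, 0, 0, 0, -45, 0, 0, 0, -45, 0, 0, 0, -30, 0, 0, 0, 0, 0]'

```text
clock: 11.3
tcp_pos: [529.2, -17.2, 274.3]
tcp_rot: [-0.0, 0.992, -0.122, 0.004]
contact_force: [0.6, 0.5, -0.6]
finger_gap: 93.7
gripper_force: 0.0
```

```bash
python3 - <<'E'
from h import *
im,d=get_image("wrist");cv2.imwrite("pics/w3.png",im[:,:,::-1])
im,d=get_image("top");P=cloud("top",d).reshape(-1,3)
q=P[(np.hypot(P[:,0]-528,P[:,1]+17)<60)&(P[:,2]>85)&(P[:,2]<125)];print(len(q),q.mean(0).round() if len(q) else 0)
s=np.load("/tmp/top.npz");f=s["P"].reshape(-1,3);i=s["im"].reshape(-1,3).astype(int)
m=(i[:,0]>140)&(i[:,1]<90)&(i[:,2]<90)&(f[:,2]>110)&(abs(f[:,0]-595)<45)&(abs(f[:,1]+253)<45)
print("cap",m.sum(),f[m].mean(0),cv2.minEnclosingCircle(f[m][:,:2].astype(np.float32)))
go(595,-253,250,-14)
E
```

```text
0 0
cap 109 [ 594.67508016 -255.97254307  122.6371342 ] ((594.8302001953125, -255.2858123779297), 25.167617797851562)
phi -14.1 turn -0.001 then shift [122.  212.7  19.5] j6 1.71
```

View pics/w3.png

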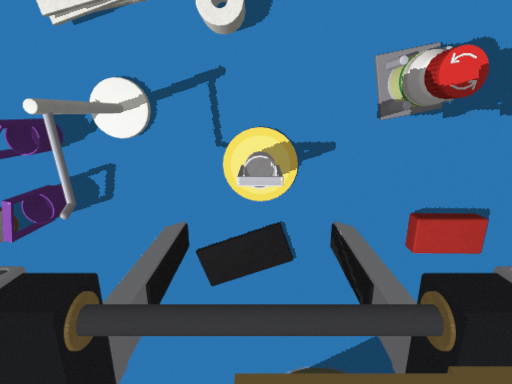

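The pail stands upright on the pad at (260,165), near the pad's centre. The red cap, with its two arrows, is at (458,72). It is the only red cap in view.

drive_tool --steps '[10, 18, 0, 0, 20, 35, 5, 0, 22, 39, 5, 0, 22, 39, 5, 0, 22, 39, 5, 0, 20, 35, 5, 0, 6, 9, 0, 0, 0, 0, 0, 0, 0, 0, 0, 0]'

```text
clock: 12.3
tcp_pos: [594.4, -253.3, 243.5]
tcp_rot: [-0.0, 0.993, -0.122, -0.0]
contact_force: [-0.1, 0.7, 0.5]
finger_gap: 94.1
gripper_force: 0.0
```

```bash
python3 - <<'E'
from h import *
im,d=get_image("wrist");P=cloud("wrist",d).reshape(-1,3);i=im.reshape(-1,3).astype(int)
m=(i[:,0]>120)&(i[:,1]<90)&(i[:,2]<90)&(P[:,2]>115)&(abs(P[:,0]-595)<45)&(abs(P[:,1]+253)<45)
c=cv2.minEnclosingCircle(P[m][:,:2].astype(np.float32));print(m.sum(),P[m].mean(0),c)
go(*c[0],92,-14)
im,d=get_image("top");P=cloud("top",d).reshape(-1,3)
q=P[(np.hypot(P[:,0]-528,P[:,1]+17)<50)&(P[:,2]>80)&(P[:,2]<125)];print("pail",len(q),q.mean(0).round() if len(q) else 0)
E
```

```text
1601 [ 593.78590451 -253.5518866   122.65385121] ((592.77587890625, -253.1595916748047), 26.37401008605957)
phi -14.0 turn 0.0 then shift [ -1.6   0.6 152. ] j6 1.36
pail 53 [528. -19. 107.]
```

drive_tool --steps '[-1, 0, 20, 0, 0, 0, 40, 0, 0, 0, 40, 0, 0, 0, 30, 0, 0, 0, 15, 0, 0, 0, 6, 0, 0, 0, 0, 0, 0, 0, 0, 0]'

```text
clock: 13.2
tcp_pos: [594.3, -254.3, 94.8]
tcp_rot: [0.0, 0.993, -0.122, 0.001]
contact_force: [0.2, -0.6, 0.4]
finger_gap: 93.9
gripper_force: 0.0
```

drive_tool --steps '[0, 0, 0, 0, 0, 0, 0, 0, 0, 0, 0, 0, 0, 0, 0, 0, 0, 0, 0, 0, 0, 0, 0, 0, 0, 0, 0, 0, 0, 0, 0, 0]' --grip 0

```text
clock: 14.0
tcp_pos: [593.6, -254.1, 93.1]
tcp_rot: [0.0, 0.992, -0.122, -0.0]
contact_force: [-0.6, 0.3, 0.7]
finger_gap: 51.7
gripper_force: 30.0
```

drive_tool --steps '[0, 0, 1, 0, 0, 0, 1.5, 0, 0, 0, 1.5, 0, 0, 0, 0.5, 0, 0, 0, 0, 0, 0, 0, 0, 0]'

```text
clock: 14.6
tcp_pos: [593.6, -254.1, 89.1]
tcp_rot: [0.0, 0.992, -0.122, 0.0]
contact_force: [-3.9, 1.1, 7.0]
finger_gap: 51.7
gripper_force: 30.0
```

drive_tool --steps '[0, 0, 0.6, 0, 0, 0, 0, 0, 0, 0, 0, -0.05, 0, 0, 0, -0.1, 0, 0, 0, -0.1, 0, 0, 0, -0.1, 0, 0, 0, -0.05, 0, 0, 0, 0]'

```text
clock: 15.4
tcp_pos: [594.2, -254.3, 88.9]
tcp_rot: [0.001, 0.997, 0.078, 0.001]
contact_force: [0.3, 0.3, 8.6]
finger_gap: 51.7
gripper_force: 30.0
```

```bash
python3 - <<'E'
from h import *
go(593.6,-254.1,88.5,-14);s=read_state();print(s["moment"],s["contact_force"])
E
```

```text
phi 9.0 turn 0.401 then shift [-0.6 -0.1  0.4] j6 0.95
[0.09664295 0.01610905 0.050388  ] [0.30524856 0.25630841 8.60662667]
```

Little moment, force 8.6 N: it is turning. Carry on to 70°.

drive_tool --steps '[0, 0, 0, -0.05, 0, 0, 0, -0.1, 0, 0, 0, -0.1, 0, 0, 0, -0.1, 0, 0, 0, -0.1, 0, 0, 0, -0.1, 0, 0, 0, -0.1, 0, 0, 0, -0.1, 0, 0, 0, -0.07, 0, 0, 0, 0, 0, 0, 0, 0]'

```text
clock: 16.5
tcp_pos: [594.1, -254.4, 88.8]
tcp_rot: [0.001, 0.883, 0.468, 0.001]
contact_force: [-0.4, 0.4, 7.5]
finger_gap: 51.4
gripper_force: 30.0
```

```bash
python3 - <<'E'
from h import *
go(593.6,-254.1,88.5,-14);s=read_state();print(s["moment"],s["contact_force"])
im,d=get_image("wrist");cv2.imwrite("pics/w4.png",im[:,:,::-1])
E
```

```text
phi 55.9 turn 1.219 then shift [-0.6 -0.1  0.3] j6 0.13
[-0.02977441 -0.00152839  0.06204628] [-0.36452037  0.35160559  7.51508419]
```

View pics/w4.png

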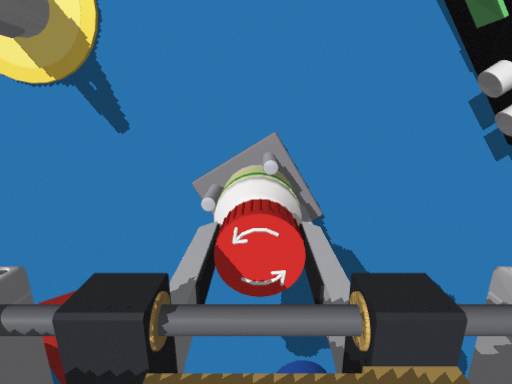

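The cap at (260,252) shows its arrows at (258,235) and (265,280). They sit the same way relative to the gripper as before the twist, so the cap turned with it. Now I lift.

drive_tool --steps '[0, 0, -3, 0, 0, 0, -5, 0, 0, 0, -6, 0, 0, 0, -8, 0, 0, 0, -10, 0, 0, 0, -12, 0, 0, 0, -12, 0, 0, 0, -8, 0, 0, 0, -3, 0, 0, 0, 0, 0, 0, 0, 0, 0, 0, 0, 0, 0]'

```text
clock: 17.75
tcp_pos: [593.4, -254.0, 154.4]
tcp_rot: [-0.0, 0.884, 0.468, -0.0]
contact_force: [0.1, -0.3, 0.1]
finger_gap: 52.2
gripper_force: 30.0
```

```bash
python3 - <<'E'
from h import *
im,d=get_image("scene");P=cloud("scene",d).reshape(-1,3);i=im.reshape(-1,3).astype(int)
m=(i[:,0]>120)&(i[:,1]<90)&(i[:,2]<90)&(abs(P[:,0]-595)<50)&(abs(P[:,1]+253)<50)&(P[:,2]>70)
print("cap",m.sum(),np.percentile(P[m],[2,50,98],0).round() if m.any() else 0)
cv2.imwrite("pics/s5.png",cv2.resize(im[130:290,80:400],(800,400),interpolation=cv2.INTER_CUBIC)[:,:,::-1])
E
```

```text
cap 159 [[ 571. -262.  159.]
 [ 607. -249.  181.]
 [ 621. -233.  267.]]
```

View pics/s5.png

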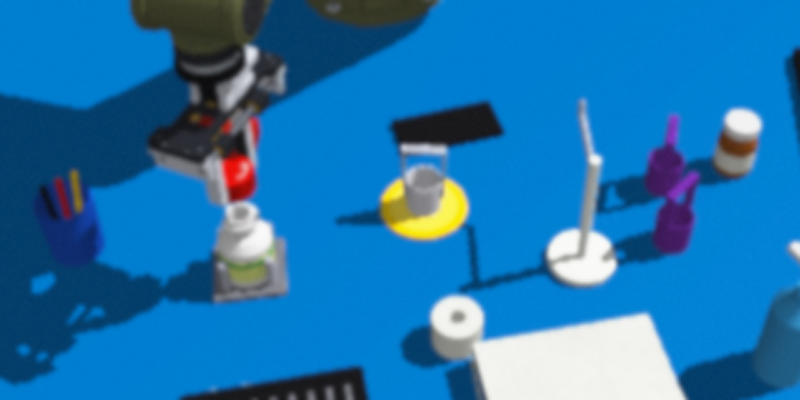

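The cap is held at (237,177), well above the bottle's open mouth at (240,212). The pail stands upright on the pad at (424,185), so I hand in.

```bash
python3 -c "
from station import *
print(sign_off())"
```

```text
the job is handed in; nothing more can be done
None
```

The job is handed in: the pail stands released and upright on the yellow pad, and the cap is off and held about 48 mm above the open mouth of the bottle; `sign_off()` gave no verdict.

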